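Hang the ticket carrier on the counter rail

ROBOT

A 7-joint arm with a two-finger parallel gripper is mounted at the origin on the work surface. World frame = base frame: x ahead of the robot, y to its left, z up, the work surface at z = 0. Lengths are in m, angles in rad, forces in N, time in s.
With the tool pointing down it reaches from about 0.4 to 0.85 m from the base axis. Payload 4.5 kg.
Tool frame: the origin (TCP) lies between the finger pads, 19 mm behind the fingertips; this is the grasp point; z points along the fingers, y is the line along which they close (so a half turn about z gives the same grasp; the last joint's range is limited). The gripper opens to 88 mm and grips with 3 to 60 N. Pads are 18 mm wide; open, the fingers measure 123 mm over their backs; the gripper's body (75 mm by 187 mm) begins 45 mm behind the grasp point.
Start: joints at [-1.101, 0.689, -0.195, 1.565, 0.157, 0.902, -0.215], TCP at [0.264, 0.567, 0.257] pointing down, gripper open.
Joint ranges: [-3.01, 3.01], [-0.46, 2.08], [-1.47, 1.51], [0.13, 2.56], [-1, 4.14], [0.04, 2.09], [-2.66, 2.66]. Speed limits (rad/s): [2.57, 2.57, 3.14, 3.14, 3.14, 3.14, 3.14].

INTERFACE

Orientations are given as a unit quaternion [x, y, z, w].
In Python, from plant import r gives the robot as it stands.
- The arm moves only by the tool play_rows, never from a script. Its arguments are lists of equal length, an entry for each row: "translation": the shift along the tool's x, y, z in m, a list of three; "delta_rot": the turn, a rotation vector about the tool's x, y, z in degrees, a list of three; "grip": the opening, from -1 (shut) to 1 (fully open). In form: {"translation": [[x, y, z], ...], "delta_rot": [[rx, ry, rz], ...], "grip": [grip, ...]}. A call has 1 to 20 rows; each row shifts and turns the commanded pose from where the row before left it, along the tool's axes as they then stand; what a row does not reach is not made up. A row lasts 1/8 s, in which the tool goes at most 62.5 mm and 10.7 degrees, less where a joint would pass 70% of its speed; a pose out of reach is approached as far as the arm can. A call with a gripper value outside its range is refused whole. The fingers move at their own pace and stop on an object; "squeeze" is the grip in N (left out, the last holds). Time passes only in rows, so rows that do not move let the fingers close. It gives the time, the measured TCP pose, the force, the opening and the grip force at its end, in the units of the state.
- r.get_state(): the state, without advancing time (a new reading comes with each control period).
- r.snapshot(name): name is "scene" or "top" or "wrist"; returns the picture (384x512x3 uint8, blue, green, red); there is no depth.
- r.get_calibration(name): a dict with "intrinsics" (3x3 intrinsics, pixels), "eye" and "rotation" of the camera in the world. Camera axes: x right, y up, looking along -z (the intrinsics and any distortion apply to the point x, -y, -z); pixel columns grow to the right and rows downward; lengths in m; the calibration is good to about 2 mm. The wrist camera is an equidistant fisheye: a pixel r from the principal point sees the ray r / f radians off the axis. A picture is of the moment at which its call begins: read the wrist's pose just before it. get_calibration takes no time and is no camera call; for the wrist camera it gives the pose at the moment of the call.
- r.finish_job(): hands the job in; it is judged then, once.
Trained networks look in the newest picture that a camera, given by its name, has taken for a name from the list of things; names that differ only in an ending like _2 or _b are one class to them, and where a whole thing is asked for, a point or a joint stands for the part that bears it (a point fixed in the world has none). Each returns a list of dicts, best first, with "confidence" (0 to 1); they miss things now and then, are a little off and sometimes report something else, mostly with a low value. They report only what shows in the picture. A call takes as long as a camera call. They do not tell look-alikes from the thing itself.
- r.look_for(camera, target): "point" ([x, y, z] in m, in world coordinates, good to about 4 mm: the middle of the surface that is visible of it).
- r.silhouettes(camera, target): "pixels" (384x512 bool, what is visible of it).
The state is a dict: "clock": time; "q": joint angles; "qd": joint speeds; "joint_torque": joint torques, N m; "tool_pos": TCP position; "eef_rot": TCP orientation; "contact_force": force on the tool from outside, world axes, zero at the start; "moment": the same for the moment, N m; "opening": opening from 0.0 (shut) to 1.0 (fully open); "finger_force": force on a finger pad.
Only numpy, scipy, OpenCV 4.12 (cv2) and the standard library are available. Lean on these libraries where they do the work, as an engineer would, in place of code of your own. Each camera call takes 0.05 s, during which the arm holds its last target. There are 200 camera calls.

TASK

Pick up the ticket carrier standing on the doughnut counter, thread its ring onto the open end of the bent wire rail and slide it round both bends, gently and without forcing it against the wire. Press it lightly home against the stop, then let go and leave it hanging there, touching the stop or almost. Leave the other things on the counter as they are.

Things in the scene. Friction and masses are not known exactly. Their poses are not given: they have to be found in the camera images.
- carrier: ticket carrier, one loose rigid piece, 0.11 to 0.22 kg, standing upright at the start. Origin: centre of underside; z up; x along its bore (same either way round). From below: dark steel foot 50 (x) x 34 (y) x 8 mm; white plate 50 x 5 mm up to z = 44; steel ring, axis along x, centre at z = 58; black grip block 20 (x) x 14 (y) mm, z = 72 to 104. Its weight is mostly in the foot.
- carrier_bore (a point): centre of the carrier's ring, 58 mm above its underside; x along the bore, z up. Ring: outside diameter 32, bore 18, length 14 mm. Let go on the rail, the carrier hangs upright with the top of the bore resting on the wire (this point then about 5 mm below the wire's axis)
- carrier_grip (a point): in the grip block on the carrier's centre line, 97 mm above its underside, 7 mm under its top: where the TCP goes for a grasp from above across the 14 mm width (along carrier y); fingertips then end 4 mm above the ring. Axes as the carrier's
- rail: bent rail, fixed and stiff: an 8 mm round steel wire, level, its axis 120 mm above the counter. Origin on the counter below the open tip; x along the first straight, away from the tip; z up. From the tip: straight 75 to 105 mm along x, bend right (to -y) by 69 to 91 deg, straight 50 mm, bend left by 69 to 91 deg, straight 135 mm to a post on a round foot 80 mm across.
- rail_tip (a point): centre of the open, round-ended tip of the rail's wire; axes as the rail's. Both bends have a centre-line radius of 30 mm. The wire was bent by hand: the length of the first straight and the two angles differ each time and are not measured. The post at the far end is the only support; nothing is in the way on the wire before the stop
- stop: stop: dark steel collar clamped round the rail's last straight, 30 mm across, 14 mm long, its near face 40 to 80 mm after the second bend's end; it does not move; part of the rail. Origin and axes as stop_face
- stop_face (a point): centre, on the wire's axis, of the stop's near face; x along the last straight, from the bend to the post; z up. With the carrier home its ring's centre is 7 mm before this face
- doughnut: doughnut with dark glaze, 94 mm across, 36 mm high, loose; bystander. Origin at the centre of its underside
- cup: white cup, rim 80 mm across, 85 mm high, loose; bystander. Origin at the centre of its underside
- collar: plain loose steel collar lying flat, 40 mm across, 22 mm bore, 14 mm high, no grip or foot; bystander. Origin at the centre of its underside
- shaker: glass sugar jar with steel cap, 52 mm across, 110 mm high, loose; bystander. Origin at the centre of its underside
- bowl: white bowl, 110 mm across, 45 mm high, loose; bystander. Origin at the centre of its underside
- spatula: spatula lying flat, loose; bystander. Origin at the centre of its underside
Mind the look-alikes: they are no part of the job. Of the things like the carrier, leave any that is green or red; of the rest the smaller one is meant.

How it is judged:
On the way, in this order (a step that is already met when the one before it is completed fails the run):
1. the ring is threaded on the first straight of the wire, 20 to 75 mm past the tip (x of carrier_bore in the frame of rail_tip between 0.02 and 0.075 m and y of carrier_bore in the frame of rail_tip between -0.009 and 0.009 m and z of carrier_bore in the frame of rail_tip between -0.01 and 0.009 m), for 0.1 s.
2. round both bends: the ring is on the last straight, its centre within 38 mm of the stop (x of carrier_bore in the frame of stop_face between -0.038 and 0 m and y of carrier_bore in the frame of stop_face between -0.009 and 0.009 m and z of carrier_bore in the frame of stop_face between -0.01 and 0.009 m).
3. pressed home against the stop with more than 1 N (contact force between carrier and stop above 1 N and x of carrier_bore in the frame of stop_face between -0.013 and 0 m and y of carrier_bore in the frame of stop_face between -0.009 and 0.009 m and z of carrier_bore in the frame of stop_face between -0.01 and 0.009 m), for 0.05 s.
At the end, for the whole second after the job is handed in: the carrier hangs on the last straight of the rail, upright within 14 degrees, its ring's centre no more than 13 mm before the stop's face (7 mm when touching), let go and at rest; the other things are where they were within 20 mm (x of carrier_bore in the frame of stop_face between -0.013 and 0 m and y of carrier_bore in the frame of stop_face between -0.009 and 0.009 m and z of carrier_bore in the frame of stop_face between -0.01 and 0.009 m and angle between carrier's own z axis and vertical below 0.25 rad and linear speed of carrier below 0.03 m/s and contact force between the fingers and carrier below 0.1 N).
It fails at once if the carrier is forced against the rail, its wire or stop, with more than 25 N (contact force between carrier and rail above 25 N).
It fails at once if the robot strikes the rail with more than 10 N (contact force between any of the arm, the fingers and rail above 10 N).
It fails at once if another thing on the counter is moved more than 20 mm (distance of any of doughnut, cup, collar, shaker, bowl, spatula from where it was at the start of the episode above 0.02 m).
It also fails if it takes over 72 s, if anything falls off the work surface, if the arm or the gripper's body presses on something with over 40 N, if the wrist force passes 120 N, or if a joint passes its speed limit or range.

## Working session

There is one attempt and no reset: what is moved stays moved. The work goes in short steps, Python scripts to look and compute and a tool call to move; the robot and the scene stay as the last step left them, time stands still between calls to the robot, and variables do not carry over. Pictures are saved under pics/ and viewed, at most 10 in all, crops included, and the job is handed in when it is done.

Besides the shell and the picture viewer there is one more tool, called after ">>>" as a command line: name --argument value ..., lists and objects as JSON in quotes. play_rows: Moves the arm, as the interface text tells. Its arguments: {"type":"object","properties":{"translation":{"type":"array","items":{"type":"array","items":{"type":"number"}}},"delta_rot":{"type":"array","items":{"type":"array","items":{"type":"number"}}},"grip":{"type":"array","items":{"type":"number"}},"squeeze":{"type":"number"}},"required":["translation","delta_rot","grip"]}

```bash
ls; mkdir -p pics; cat > h.py <<'E'
import numpy as np, cv2, json
from scipy.spatial.transform import Rotation as R
from plant import r
def cal(n):
    c=r.get_calibration(n); return np.array(c["intrinsics"]),np.array(c["eye"]),np.array(c["rotation"])
def ray(n,u,v):
    K,e,Rm=cal(n); d=np.array([(u-K[0,2])/K[0,0],-(v-K[1,2])/K[1,1],-1.0]); return e,Rm@d
def onz(n,u,v,z):
    e,d=ray(n,u,v); return e+d*(z-e[2])/d[2]
def proj(n,p):
    K,e,Rm=cal(n); c=Rm.T@(np.array(p)-e); return np.array([K[0,0]*c[0]/-c[2]+K[0,2],K[1,1]*-c[1]/-c[2]+K[1,2]])
E
python3 - <<'E'
from h import *
for n in ["scene","top"]:
    cv2.imwrite(f"pics/{n}0.png",r.snapshot(n))
    K,e,Rm=cal(n);print(n,K.round(1).tolist(),e.round(3),Rm.round(3).tolist(), [k for k in r.get_calibration(n)])
    for t in ["carrier","carrier_grip","carrier_bore","rail","rail_tip","stop","stop_face"]:
        try: print(t,[(np.round(d["point"],3).tolist(),round(d["confidence"],2)) for d in r.look_for(n,t)])
        except Exception as ex: print(t,ex)
s=r.get_state();print(s["tool_pos"],s["eef_rot"],s["clock"])
E
```

```text
pics
scene [[467.8, 0.0, 258.0], [0.0, 467.8, 190.6], [0.0, 0.0, 1.0]] [1.321 0.549 0.963] [0.194, 0.349, 0.811, 0.428] ['intrinsics', 'eye', 'rotation']
carrier [([0.452, -0.307, 0.037], 0.9), ([0.457, -0.399, 0.053], 0.74), ([0.553, -0.33, 0.056], 0.57), ([0.339, -0.302, 0.061], 0.56)]
carrier_grip [([0.457, -0.402, 0.051], 0.75), ([0.556, -0.333, 0.057], 0.75), ([0.344, -0.301, 0.058], 0.69), ([0.451, -0.303, 0.033], 0.63), ([0.56, 0.189, 0.13], 0.17)]
carrier_bore [([0.34, -0.304, 0.056], 0.71), ([0.462, -0.403, 0.052], 0.61), ([0.555, -0.321, 0.056], 0.55)]
rail [([0.554, 0.226, 0.009], 0.7)]
rail_tip [([0.556, 0.226, 0.01], 0.55)]
stop [([0.561, 0.189, 0.132], 0.58), ([0.454, -0.304, 0.035], 0.46)]
stop_face [([0.45, -0.306, 0.037], 0.73), ([0.567, 0.185, 0.131], 0.58)]
top [[365.3, 0.0, 263.5], [0.0, 365.3, 194.2], [0.0, 0.0, 1.0]] [0.397 0.038 1.044] [0.038, -0.058, -0.7, 0.711] ['intrinsics', 'eye', 'rotation']
carrier [([0.332, -0.304, 0.05], 0.75), ([0.543, -0.326, 0.046], 0.74), ([0.456, -0.404, 0.036], 0.73), ([0.447, -0.303, 0.037], 0.62)]
carrier_grip [([0.552, -0.324, 0.043], 0.89), ([0.457, -0.401, 0.037], 0.86), ([0.452, -0.303, 0.035], 0.73), ([0.335, -0.308, 0.046], 0.69)]
carrier_bore [([0.335, -0.301, 0.044], 0.91), ([0.445, -0.306, 0.04], 0.83), ([0.456, -0.403, 0.034], 0.75), ([0.547, -0.326, 0.039], 0.65), ([0.33, 0.325, 0.019], 0.34)]
rail [([0.546, 0.214, 0.051], 0.97)]
rail_tip [([0.545, 0.213, 0.056], 0.92)]
stop []
stop_face [([0.55, 0.18, 0.131], 0.59)]
[0.26380246 0.56661848 0.25744139] [ 2.16141669e-01  9.76362011e-01  4.02378575e-05 -3.10300391e-06] 0.8
```

```bash
sed -i 's/np.array(c\["rotation"\])$/R.from_quat(c["rotation"]).as_matrix()/' h.py; python3 - <<'E'
from h import *
for n in ["scene","top"]:
    im=cv2.imread(f"pics/{n}0.png"); cv2.imwrite(f"pics/{n}1.png",cv2.resize(im,(800,600),interpolation=cv2.INTER_CUBIC))
    for p in [[0.452,-.307,.037],[.457,-.4,.05],[.553,-.33,.05],[.34,-.302,.05],[.561,.189,.13]]: print(n,proj(n,p).round(0))
E
```

```text
scene [184. 147.]
scene [161. 134.]
scene [157. 157.]
scene [207. 128.]
scene [303. 209.]
top [377. 226.]
top [412. 225.]
top [386. 190.]
top [378. 267.]
top [194. 178.]
```

View pics/scene1.png

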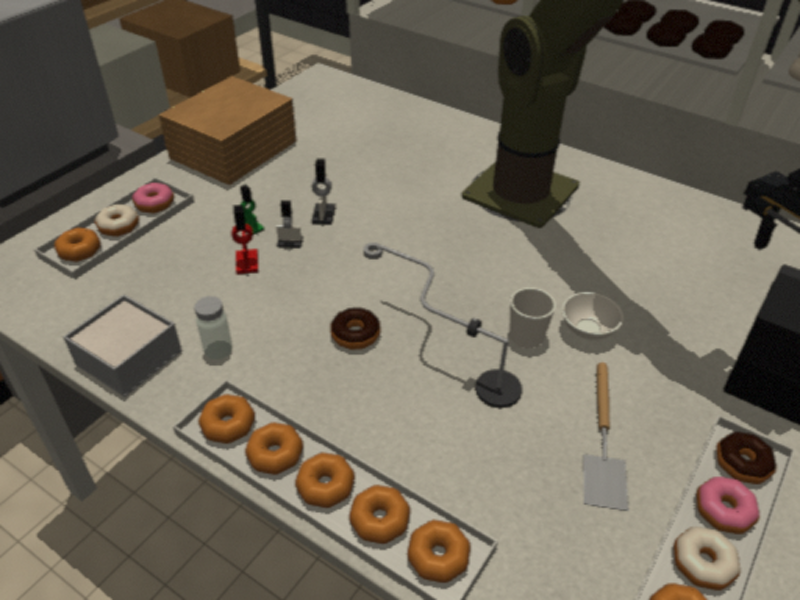

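View pics/top1.png

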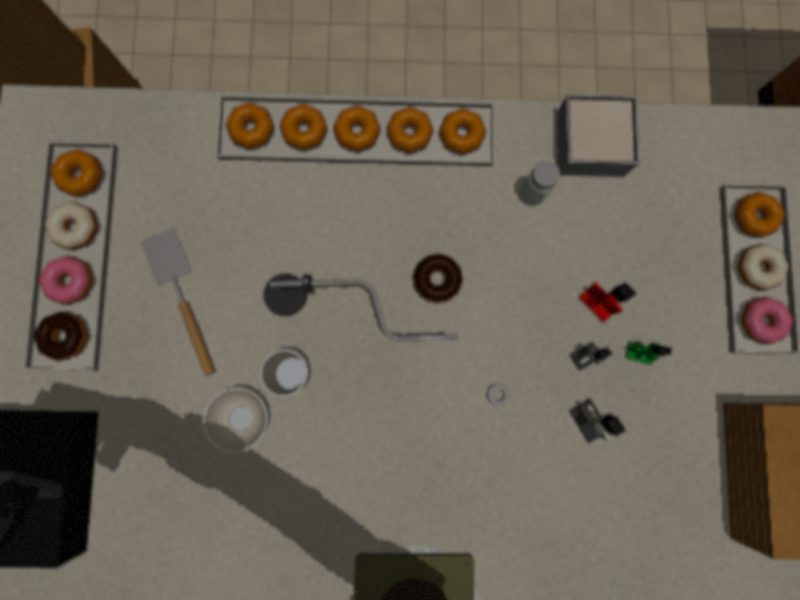

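Scene: small steel carrier at about (289,225) (world 0.45,-0.305), bigger one at (322,190), with red and green ones beside them. Rail tip is near (372,250), with its post at (500,385). Top: tip at (457,337), bends near (390,337) and (365,285), stop at (307,285), small carrier at (590,355), loose collar at (497,395).

```bash
cat > rail.py <<'E'
from h import *
def path(p,ext=0.0):
    # p: x,y,yaw,L1,a1,a2 -> list of (s, xy, yaw) sampled
    x,y,th,L1,a1,a2=p; pts=[];s=0
    segs=[(L1,0),(30e-3*a1,-1/.03),(.05,0),(30e-3*a2,1/.03),(.135,0)]
    for L,k in segs:
        n=max(2,int(L/.001)); ds=L/n
        for i in range(n):
            pts.append((s,x,y,th)); tm=th+k*ds/2
            x+=ds*np.cos(tm); y+=ds*np.sin(tm); th+=k*ds; s+=ds
    return np.array(pts)
E
python3 - <<'E'
from h import *
c=r.get_calibration("wrist");print(c)
s=r.get_state();T=R.from_quat(s["eef_rot"])
print("cam in tool",T.inv().apply(np.array(c["eye"])-s["tool_pos"]),(T.inv()*R.from_quat(c["rotation"])).as_matrix().round(3))
r.snapshot("top"); m=r.silhouettes("top","rail"); print([(d["confidence"],d["pixels"].sum()) for d in m])
m=m[0]["pixels"]; np.save("railtop.npy",m)
v,u=np.nonzero(m); print(u.min(),u.max(),v.min(),v.max())
for a,b in [(292.5,215.5),(249,216),(240,187),(196,182)]: print(onz("top",a,b,.12).round(4))
E
```

```text
{'intrinsics': array([[297.31863964,   0.        , 255.37799607],
       [  0.        , 297.31863964, 195.10597078],
       [  0.        ,   0.        ,   1.        ]]), 'eye': array([0.19454502, 0.59810787, 0.38554974]), 'rotation': array([-0.12585897, -0.08039733,  0.53143573,  0.83382963])}
cam in tool [ 0.07607999 -0.00067405 -0.12810662] [[-0.     0.955  0.295]
 [ 1.     0.    -0.   ]
 [-0.     0.295 -0.955]]
[(0.62, np.int64(854)), (0.17, np.int64(316))]
169 289 175 218
[ 0.471  -0.0617  0.12  ]
[0.4679 0.0487 0.12  ]
[0.5417 0.0731 0.12  ]
[0.5525 0.1856 0.12  ]
```

>>> play_rows --translation '[[0, 0, 0], [0, 0, 0], [0, 0, 0], [0, 0, 0], [0, 0, 0], [0, 0, 0], [0, 0, 0], [-0.043, 0.018, -0.0035], [-0.043, 0.018, -0.0035], [-0.043, 0.018, -0.0035], [-0.043, 0.018, -0.0035], [-0.043, 0.018, -0.0035], [-0.043, 0.018, -0.0035], [-0.043, 0.018, -0.0035], [-0.043, 0.018, -0.0035], [-0.043, 0.018, -0.0035], [-0.043, 0.018, -0.0035], [-0.043, 0.018, -0.0035], [-0.043, 0.018, -0.0035], [0, 0, 0]]' --delta_rot '[[0, 0, 10], [0, 0, 10], [0, 0, 10], [0, 0, 10], [0, 0, 10], [0, 0, 10], [0, 0, 5.04], [0, 0, 0], [0, 0, 0], [0, 0, 0], [0, 0, 0], [0, 0, 0], [0, 0, 0], [0, 0, 0], [0, 0, 0], [0, 0, 0], [0, 0, 0], [0, 0, 0], [0, 0, 0], [0, 0, 0]]' --grip '[1, 1, 1, 1, 1, 1, 1, 1, 1, 1, 1, 1, 1, 1, 1, 1, 1, 1, 1, 1]' --squeeze 20

```text
clock: 3.4
tool_pos: [0.4811, 0.0465, 0.2999]
eef_rot: [0.71, 0.704, 0.0, 0.001]
contact_force: [0.3, 0.9, -0.5]
opening: 1.003
finger_force: 0.0
```

```bash
cat >> h.py <<'E'
def wray(cal,u,v):
    K,e,Rm=cal; x=(np.asarray(u,float)-K[0,2]);y=(np.asarray(v,float)-K[1,2]); rr=np.hypot(x,y)+1e-9; t=rr/K[0,0]
    d=np.stack([np.sin(t)*x/rr,-np.sin(t)*y/rr,-np.cos(t)],-1); return e,d@Rm.T
def wonz(cal,u,v,z):
    e,d=wray(cal,u,v); return e+d*((z-e[2])/d[...,2])[...,None]
def wproj(cal,p):
    K,e,Rm=cal; c=(np.asarray(p,float)-e)@Rm; h=np.hypot(c[...,0],c[...,1])+1e-12; t=np.arctan2(h,-c[...,2])*K[0,0]
    return np.stack([K[0,2]+t*c[...,0]/h,K[1,2]-t*c[...,1]/h],-1)
def yaw(s):
    x=R.from_quat(s["eef_rot"]).as_matrix()[:,0]; return np.degrees(np.arctan2(x[1],x[0]))
E
python3 - <<'E'
from h import *
s=r.get_state();c=cal("wrist");im=r.snapshot("wrist");np.save("c1.npy",np.array(c,dtype=object),allow_pickle=True)
cv2.imwrite("pics/w1.png",im);print(s["tool_pos"],yaw(s),s["clock"],s["q"],s["contact_force"])
m=r.silhouettes("wrist","rail");print([(d["confidence"],d["pixels"].sum()) for d in m]);np.save("railw1.npy",m[0]["pixels"])
ms=r.silhouettes("wrist","stop");print([(d["confidence"],d["pixels"].sum(),np.argwhere(d["pixels"]).mean(0)) for d in ms])
v=im.copy(); v[m[0]["pixels"]]=(v[m[0]["pixels"]]*.5+[0,0,127]).astype(np.uint8)
cv2.imwrite("pics/w1b.png",cv2.resize(v,(800,600)))
E
```

```text
Traceback (most recent call last):
ValueError: could not broadcast input array from shape (3,3) into shape (3,)
```

```bash
python3 - <<'E'
from h import *
import pickle
s=r.get_state();c=cal("wrist");im=r.snapshot("wrist");pickle.dump(c,open("c1.pkl","wb"))
cv2.imwrite("pics/w1.png",im);print(s["tool_pos"],yaw(s),s["clock"],s["q"],s["contact_force"])
m=r.silhouettes("wrist","rail");print([(d["confidence"],d["pixels"].sum()) for d in m]);np.save("railw1.npy",m[0]["pixels"])
ms=r.silhouettes("wrist","stop");print([(d["confidence"],d["pixels"].sum(),np.argwhere(d["pixels"]).mean(0)) for d in ms])
v=im.copy(); v[m[0]["pixels"]]=(v[m[0]["pixels"]]*.5+[0,0,127]).astype(np.uint8)
cv2.imwrite("pics/w1b.png",cv2.resize(v,(800,600)))
E
```

```text
[0.48020148 0.04914033 0.29959883] 89.77502922673483 3.45 [-0.26316627  0.44547162  0.09795956  1.93711573 -0.06090816  0.76109378
 -0.134542  ] [ 0.19902537  0.63792827 -0.26087474]
[(0.94, np.int64(4635))]
[(0.9, np.int64(455), array([ 50.70769231, 328.45934066]))]
```

View pics/w1b.png

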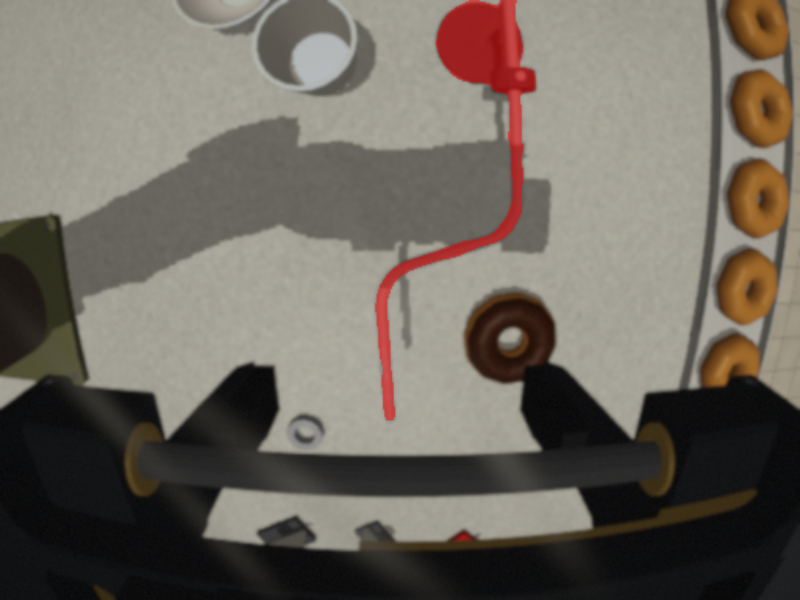

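Wrist view: the rail is cleanly masked, with its tip at (390,418), bends at (385,280) and (515,225), and stop at (513,80). The doughnut is well clear of it.

```bash
cat > fit.py <<'E'
from rail import *
from scipy.optimize import least_squares
from scipy.spatial import cKDTree
def fit(P,occ,p0,sig=.0008,fixed=None):
    def f(p):
        pa=path(p); d=cKDTree(pa[:,1:3]).query(P)[0]; return 1/(1+np.exp(-(.004-d)/sig))-occ
    return least_squares(f,p0,diff_step=1e-3,x_scale=[.01,.01,.03,.01,.05,.05])
def near(p,P,rad): return cKDTree(path(p)[:,1:3]).query(P)[0]<rad
E
python3 - <<'E'
from fit import *
import pickle
c=pickle.load(open("c1.pkl","rb"));m=np.load("railw1.npy")
p=np.array([.471,-.062,np.radians(92),.09,1.4,1.4])
vv,uu=np.mgrid[0:384,0:512]
def run(P,occ,p):
    for rad,sig in [(.03,.006),(.02,.003),(.015,.001),(.012,.001)]:
        k=near(p,P,rad)|(occ>.5); q=fit(P[k],occ[k],p,sig); p=q.x
    print((p*[1e3,1e3,57.2958,1e3,57.2958,57.2958]).round(2),"rms",np.sqrt(2*q.cost/k.sum())); return p
res={}
for z in (.118,.12,.122):
    P=wonz(c,uu,vv,z); sel=(vv>62)&(vv<285)
    pw=run(P[sel],m[sel].astype(float),p); res[z]=pw
np.save("prail.npy",res[.12])
mt=np.load("railtop.npy"); K,e,Rm=cal("top")
d=np.stack([(uu-K[0,2])/K[0,0],-(vv-K[1,2])/K[1,1],-np.ones(uu.shape)],-1)@Rm.T; P=(e+d*((.12-e[2])/d[...,2])[...,None])[...,:2]
sel=(uu>205)
run(P[sel],mt[sel].astype(float),res[.12].copy())
# stop
st=r.silhouettes("wrist","stop")[0]["pixels"]; np.save("stopw1.npy",st)
pa=path(res[.12]); Q=wonz(c,*np.argwhere(st)[:,::-1].T.astype(float),.12)[:,:2]
dd,i=cKDTree(pa[:,1:3]).query(Q); print("stop s range",np.percentile(pa[i,0],[1,5,50,95,99]).round(4),"bend end",.05+.03*(res[.12][4]+res[.12][5])+res[.12][3], "len",pa[-1,0])
nr=dd<.003; print("near-axis s",np.percentile(pa[i[nr],0],[1,50,99]))
Q2=wonz(c,*np.argwhere(st)[:,::-1].T.astype(float),.135)[:,:2]; dd,i=cKDTree(pa[:,1:3]).query(Q2); nr=dd<.004; print("top-surface s",np.percentile(pa[i[nr],0],[1,50,99]))
E
```

```text
Traceback (most recent call last):
  File "fit.py", line 8, in near
    def near(p,P,rad): return cKDTree(path(p)[:,1:3]).query(P)[0]<rad
                              ~~~~~~~~~~~~~~~~~~~~~~~~~~~~~^^^
  File "scipy/spatial/_ckdtree.pyx", line 787, in scipy.spatial._ckdtree.cKDTree.query
  File "scipy/spatial/_ckdtree.pyx", line 1619, in scipy.spatial._ckdtree.num_points
ValueError: x must consist of vectors of length 2 but has shape (113664, 3)
```

```bash
cat > t.py <<'E'
from fit import *
import pickle
c=pickle.load(open("c1.pkl","rb"));m=np.load("railw1.npy")
p=np.array([.471,-.062,np.radians(92),.09,1.4,1.4])
vv,uu=np.mgrid[0:384,0:512]
def run(P,occ,p):
    for rad,sig in [(.03,.006),(.02,.003),(.015,.001),(.012,.001)]:
        k=near(p,P,rad)|(occ>.5); q=fit(P[k],occ[k],p,sig); p=q.x
    print((p*[1e3,1e3,57.2958,1e3,57.2958,57.2958]).round(2),"rms",np.sqrt(2*q.cost/k.sum())); return p
res={}
for z in (.118,.12,.122):
    P=wonz(c,uu,vv,z)[...,:2]; sel=(vv>62)&(vv<285)
    pw=run(P[sel],m[sel].astype(float),p); res[z]=pw
np.save("prail.npy",res[.12])
mt=np.load("railtop.npy"); K,e,Rm=cal("top")
d=np.stack([(uu-K[0,2])/K[0,0],-(vv-K[1,2])/K[1,1],-np.ones(uu.shape)],-1)@Rm.T; P=(e+d*((.12-e[2])/d[...,2])[...,None])[...,:2]
sel=(uu>205)
run(P[sel],mt[sel].astype(float),res[.12].copy())
# stop
st=r.silhouettes("wrist","stop")[0]["pixels"]; np.save("stopw1.npy",st)
pa=path(res[.12]); A=np.argwhere(st)[:,::-1].T.astype(float)
print("bend end",.05+.03*(res[.12][4]+res[.12][5])+res[.12][3], "len",pa[-1,0])
for z in (.12,.135):
    Q=wonz(c,*A,z)[:,:2]
    dd,i=cKDTree(pa[:,1:3]).query(Q); nr=dd<.004; print(z,"stop s",np.percentile(pa[i[nr],0],[1,50,99]))
E
python3 t.py
```

```text
[470.63 -58.56  91.14  88.94  74.44  74.9 ] rms 0.20832289789842925
[470.73 -57.15  91.24  87.8   74.28  74.85] rms 0.20562436362382405
[470.82 -55.96  91.33  86.83  74.05  74.63] rms 0.20331367549091015
[470.48 -48.22  92.98  78.44  76.59  75.23] rms 0.303418739321449
bend end 0.21587899935842084 len 0.3498789993584216
0.12 stop s [0.289879 0.297879 0.305879]
0.135 stop s [0.286879 0.294879 0.302879]
```

>>> play_rows --translation '[[-0.035, -0.003, 0.005], [-0.035, -0.003, 0.005], [-0.035, -0.003, 0.005], [-0.035, -0.003, 0.005], [-0.035, -0.003, 0.005], [-0.035, -0.003, 0.005], [-0.035, -0.003, 0.005], [-0.035, -0.003, 0.005], [-0.035, -0.003, 0.005], [-0.035, -0.003, 0.005], [0, 0, 0], [0, 0, 0]]' --delta_rot '[[0, 0, 0], [0, 0, 0], [0, 0, 0], [0, 0, 0], [0, 0, 0], [0, 0, 0], [0, 0, 0], [0, 0, 0], [0, 0, 0], [0, 0, 0], [0, 0, 0], [0, 0, 0]]' --grip '[1, 1, 1, 1, 1, 1, 1, 1, 1, 1, 1, 1]'

```text
clock: 5.15
tool_pos: [0.4503, -0.2977, 0.2492]
eef_rot: [0.706, 0.708, 0.0, -0.001]
contact_force: [-0.3, 0.6, -1.0]
opening: 1.001
finger_force: 0.0
```

```bash
python3 - <<'E'
from h import *
import pickle
s=r.get_state();c=cal("wrist");im=r.snapshot("wrist");pickle.dump(c,open("c2.pkl","wb"))
cv2.imwrite("pics/w2.png",im);print(s["tool_pos"],yaw(s),s["clock"],s["q"])
for d in r.look_for("wrist","carrier"): print(np.round(d["point"],3),d["confidence"],wproj(c,d["point"]).round())
ms=r.silhouettes("wrist","carrier");np.save("car2.npy",np.array([d["pixels"] for d in ms]))
v=im.copy()
for d in ms:
    print(d["confidence"],d["pixels"].sum(),np.argwhere(d["pixels"]).mean(0).round()[::-1])
cv2.imwrite("pics/w2b.png",cv2.resize(v,(800,600),interpolation=cv2.INTER_CUBIC))
E
```

```text
[ 0.45028982 -0.29765445  0.24924071] 90.11880905078638 5.15 [ 0.46560785  0.58688841  0.05470879  1.8404157  -0.04795825  0.71629044
  0.5494569 ]
[ 0.448 -0.306  0.041] 0.89 [254. 179.]
[ 0.454 -0.404  0.049] 0.85 [258. 257.]
[ 0.544 -0.326  0.047] 0.8 [334. 197.]
[ 0.339 -0.304  0.065] 0.56 [157. 183.]
0.73 1334 [255. 181.]
0.66 1410 [261. 257.]
0.62 2710 [156. 188.]
0.58 2499 [338. 205.]
```

View pics/w2b.png

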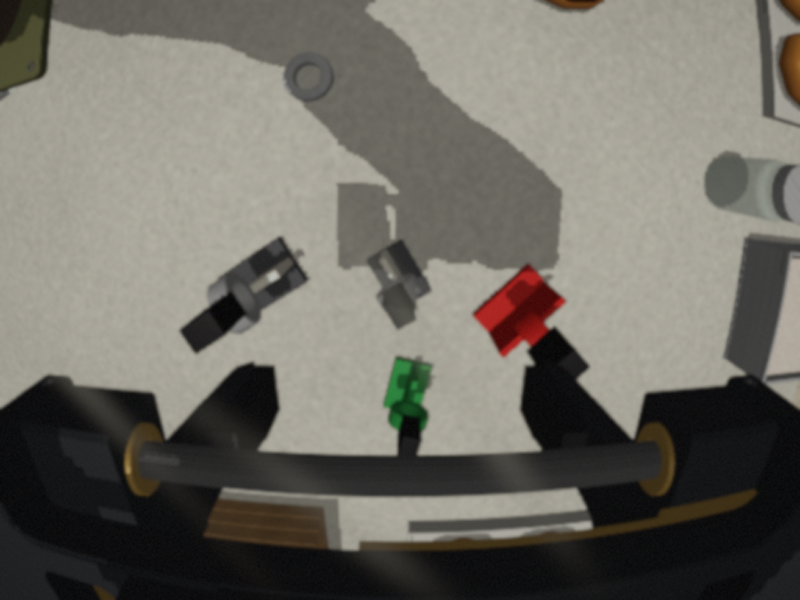

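Middle grey carrier at (400,285), larger grey one at (250,290), green at (410,400), red at (525,320). I'll check the two grey ones' sizes before choosing.

```bash
python3 - <<'E'
from h import *
import pickle
c=pickle.load(open("c2.pkl","rb")); im=cv2.imread("pics/w2.png")
a=cv2.resize(im[140:235,105:295],(760,380),interpolation=cv2.INTER_CUBIC)
a=np.clip(a.astype(float)*1.5,0,255).astype(np.uint8)
sc=cv2.imread("pics/scene0.png")[90:180,140:225]; sc=cv2.resize(sc,(208,220),interpolation=cv2.INTER_CUBIC)
b=np.zeros((600,760,3),np.uint8); b[:380]=a; b[380:,:208]=np.clip(sc*1.5,0,255)
cv2.imwrite("pics/crop.png",b)
for q in [(0,0),(190,0),(190,95),(0,95)]: print(wonz(c,np.array(105.+q[0]),np.array(140.+q[1]),0.).round(3))
E
```

```text
[ 0.242 -0.259  0.   ]
[ 0.501 -0.264  0.   ]
[ 0.506 -0.397  0.   ]
[ 0.22  -0.402  0.   ]
```

View pics/crop.png

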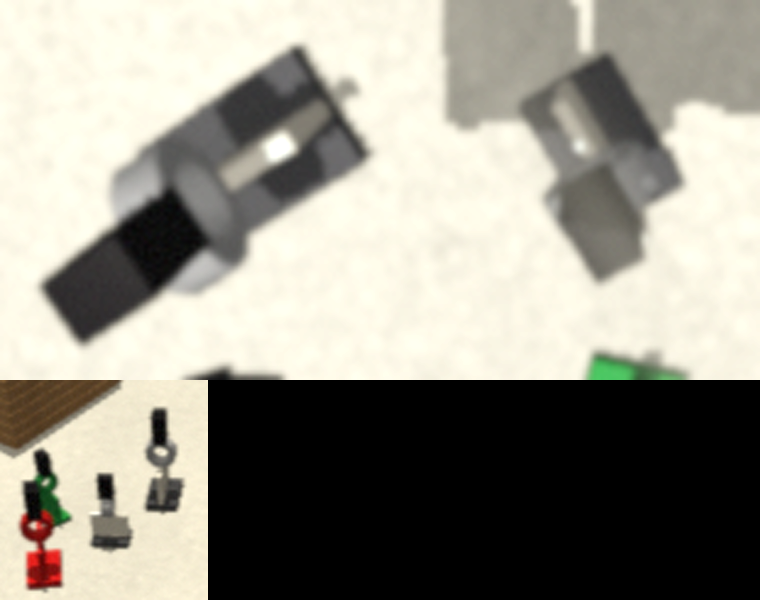

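The right-hand grey carrier is smaller, with its ring seen edge-on. I'll fit its pose and scale by rendering the known shape against the mask.

```bash
cat > carr.py <<'E'
from h import *
from scipy.optimize import differential_evolution
def parts():
    bx=lambda X,Y,a,b:np.array([[x,y,z] for x in (-X,X) for y in (-Y,Y) for z in (a,b)])
    t=np.linspace(0,2*np.pi,24,endpoint=False)
    ring=np.array([[x,.016*np.cos(k),.058+.016*np.sin(k)] for x in (-.007,.007) for k in t])
    return [bx(.025,.017,0,.008),bx(.025,.0025,.008,.044),ring,bx(.010,.007,.072,.104)]
def render(cams,p,sc=1.,z0=0.,F=4):
    x,y,th=p[:3];Rz=R.from_euler("z",th).as_matrix();m=np.zeros((384*F,512*F),np.uint8)
    for P in parts():
        uv=wproj(cams,(P*sc)@Rz.T+[x,y,z0]); h=cv2.convexHull(((uv+.5)*F).astype(np.int32)); cv2.fillConvexPoly(m,h,255)
    return cv2.resize(m,(512,384),interpolation=cv2.INTER_AREA)/255.
E
python3 - <<'E'
from carr import *
import pickle
c=pickle.load(open("c2.pkl","rb")); M=np.load("car2.npy")
for k,g in [(0,(.45,-.305)),(2,(.335,-.305))]:
    m=M[k].astype(float)
    f=lambda p:np.abs(render(c,p,p[3],F=2)-m).sum()/m.sum()
    q=differential_evolution(f,[(g[0]-.03,g[0]+.03),(g[1]-.03,g[1]+.03),(0,np.pi),(.7,1.6)],seed=1,maxiter=60,popsize=12,tol=1e-4)
    print(k,q.x.round(4),np.degrees(q.x[2]),q.fun)
    if k==0:
        f1=lambda p:np.abs(render(c,p)-m).sum()/m.sum()
        for sd in (2,3):
            q=differential_evolution(f1,[(g[0]-.03,g[0]+.03),(g[1]-.03,g[1]+.03),(0,np.pi)],seed=sd,maxiter=60,popsize=12,tol=1e-4); print("sc1",q.x.round(4),np.degrees(q.x[2]),q.fun)
E
```

```text
0 [ 0.4499 -0.3111  2.0711  0.983 ] 118.66563457649826 0.039192168621571565
sc1 [ 0.4498 -0.3105  2.0839] 119.39750969014638 0.045815327630302494
sc1 [ 0.4499 -0.3107  2.0897] 119.72956534573753 0.04573007613840139
2 [ 0.3336 -0.3133  0.5453  1.3041] 31.241975950291675 0.02843209608566674
```

>>> play_rows --translation '[[0, 0, 0], [0, 0, 0], [0, 0, 0], [-0.0055, -0.0034, 0.02], [-0.0055, -0.0034, 0.02], [0, 0, 0.02], [0, 0, 0.02], [0, 0, 0.02], [0, 0, 0]]' --delta_rot '[[0, 0, -9.7], [0, 0, -9.7], [0, 0, -9.8], [0, 0, 0], [0, 0, 0], [0, 0, 0], [0, 0, 0], [0, 0, 0], [0, 0, 0]]' --grip '[0.2, 0.2, 0.2, 0.2, 0.2, 0.2, 0.2, 0.2, 0.2]'

```text
clock: 6.42
tool_pos: [0.4488, -0.3109, 0.1485]
eef_rot: [0.505, 0.863, 0.0, -0.001]
contact_force: [0.1, 0.0, 0.4]
opening: 0.6
finger_force: 0.0
```

```bash
python3 - <<'E'
from carr import *
s=r.get_state();c=cal("wrist");im=r.snapshot("wrist")
print(s["tool_pos"],yaw(s),s["clock"],s["opening"])
ms=r.silhouettes("wrist","carrier");print([(d["confidence"],d["pixels"].sum(),np.argwhere(d["pixels"]).mean(0).round()[::-1]) for d in ms])
m=ms[0]["pixels"].astype(float)
f1=lambda p:np.abs(render(c,p)-m).sum()/m.sum()
q=differential_evolution(f1,[(.43,.47),(-.33,-.29),(1.5,2.5)],seed=2,maxiter=60,popsize=12,tol=1e-4); print("sc1",q.x.round(4),np.degrees(q.x[2]),q.fun)
d=q.x[:2]-s["tool_pos"][:2]; a=np.radians(yaw(s)); print("tool d",d@[np.cos(a),np.sin(a)],d@[np.sin(a),-np.cos(a)])
E
```

```text
[ 0.44876785 -0.31092176  0.14847804] 119.28627361378548 6.425 0.600228705318956
[(0.91, np.int64(1770), array([214., 291.])), (0.63, np.int64(1028), array([336., 251.])), (0.62, np.int64(6040), array([122., 141.])), (0.57, np.int64(2789), array([258., 199.]))]
sc1 [ 0.4305 -0.2901  1.8369] 105.24571591261525 2.436311066799601
tool d 0.02709819651979472 -0.005778345953291939
```

```bash
python3 - <<'E'
from carr import *
s=r.get_state();c=cal("wrist");im=r.snapshot("wrist")
ms=r.silhouettes("wrist","carrier")
m=min(ms,key=lambda d:np.linalg.norm(np.argwhere(d["pixels"]).mean(0)-[199,258]))["pixels"].astype(float);print(m.sum())
f1=lambda p:np.abs(render(c,p)-m).sum()/m.sum()
q=differential_evolution(f1,[(.43,.47),(-.33,-.29),(1.5,2.5)],seed=2,maxiter=60,popsize=12,tol=1e-4); print("sc1",q.x.round(4),np.degrees(q.x[2]),q.fun)
d=q.x[:2]-s["tool_pos"][:2]; a=np.radians(yaw(s)); print("tool d",d@[np.cos(a),np.sin(a)],d@[np.sin(a),-np.cos(a)],s["tool_pos"])
E
```

```text
2628.0
sc1 [ 0.4499 -0.3106  2.1013] 120.39420621185286 0.048543587907004505
tool d 0.0010202294213535973 0.0008671254374429066 [ 0.4496553 -0.3118653  0.1499159]
```

>>> play_rows --translation '[[0.001, 0.0009, 0.013], [0, 0, 0.013], [0, 0, 0.013], [0, 0, 0.0135], [0, 0, 0], [0, 0, 0], [0, 0, 0], [0, 0, 0], [0, 0, 0], [0, 0, 0]]' --delta_rot '[[0, 0, -0.6], [0, 0, 0], [0, 0, 0], [0, 0, 0], [0, 0, 0], [0, 0, 0], [0, 0, 0], [0, 0, 0], [0, 0, 0], [0, 0, 0]]' --grip '[0.2, 0.2, 0.2, 0.2, 0.2, -1, -1, -1, -1, -1]' --squeeze 25

```text
clock: 7.88
tool_pos: [0.4497, -0.311, 0.0971]
eef_rot: [0.502, 0.865, 0.0, 0.0]
contact_force: [0.6, 0.8, 0.3]
opening: 0.159
finger_force: 25.0
```

>>> play_rows --translation '[[0, 0, -0.01], [0, 0, -0.03], [0, 0, -0.03], [0, 0, -0.04], [0, 0, -0.04], [0, 0, 0], [0, 0, 0], [0, 0, 0], [0, 0, 0], [0.0305, 0.0038, 0], [0.0305, 0.0038, 0], [0.0305, 0.0038, 0], [0.0305, 0.0038, 0], [0.0305, 0.0038, 0], [0.0305, 0.0038, 0], [0.0305, 0.0038, 0], [0, 0, 0], [0, 0, 0]]' --delta_rot '[[0, 0, 0], [0, 0, 0], [0, 0, 0], [0, 0, 0], [0, 0, 0], [0, 0, 7.2], [0, 0, 7.2], [0, 0, 7.2], [0, 0, 7.2], [0, 0, 0], [0, 0, 0], [0, 0, 0], [0, 0, 0], [0, 0, 0], [0, 0, 0], [0, 0, 0], [0, 0, 0], [0, 0, 0]]' --grip '[-1, -1, -1, -1, -1, -1, -1, -1, -1, -1, -1, -1, -1, -1, -1, -1, -1, -1]'

```text
clock: 10.12
tool_pos: [0.472, -0.098, 0.2472]
eef_rot: [0.701, 0.713, -0.0, 0.0]
contact_force: [0.9, 0.2, -2.8]
opening: 0.159
finger_force: 25.0
```

```bash
python3 - <<'E'
from carr import *
import pickle
s=r.get_state();c=cal("wrist");im=r.snapshot("wrist");pickle.dump(c,open("c3.pkl","wb"))
print(s["tool_pos"],yaw(s),s["clock"],s["opening"],s["contact_force"])
m=r.silhouettes("wrist","rail");print([(d["confidence"],d["pixels"].sum()) for d in m]);np.save("railw3.npy",m[0]["pixels"])
k=r.silhouettes("wrist","carrier");print([(d["confidence"],d["pixels"].sum(),np.argwhere(d["pixels"]).mean(0).round()[::-1]) for d in k])
v=im.copy();v[m[0]["pixels"]]=(v[m[0]["pixels"]]*.5+[0,0,127]).astype(np.uint8)
a=np.radians(yaw(s));mr=render(c,[*s["tool_pos"][:2],a],z0=s["tool_pos"][2]-.097)
cn,_=cv2.findContours((mr>.5).astype(np.uint8),0,1);cv2.drawContours(v,cn,-1,(0,255,0),1)
cv2.imwrite("pics/w3.png",im);cv2.imwrite("pics/w3b.png",cv2.resize(v,(800,600),interpolation=cv2.INTER_CUBIC))
E
```

```text
[ 0.47201824 -0.0979716   0.24717529] 90.95276868855115 10.125 0.15923634197076528 [ 0.85483935  0.23229861 -2.78888602]
[(0.63, np.int64(2053))]
[(0.74, np.int64(4286), array([256., 225.])), (0.67, np.int64(193), array([246., 341.])), (0.46, np.int64(124), array([286., 329.]))]
```

View pics/w3b.png

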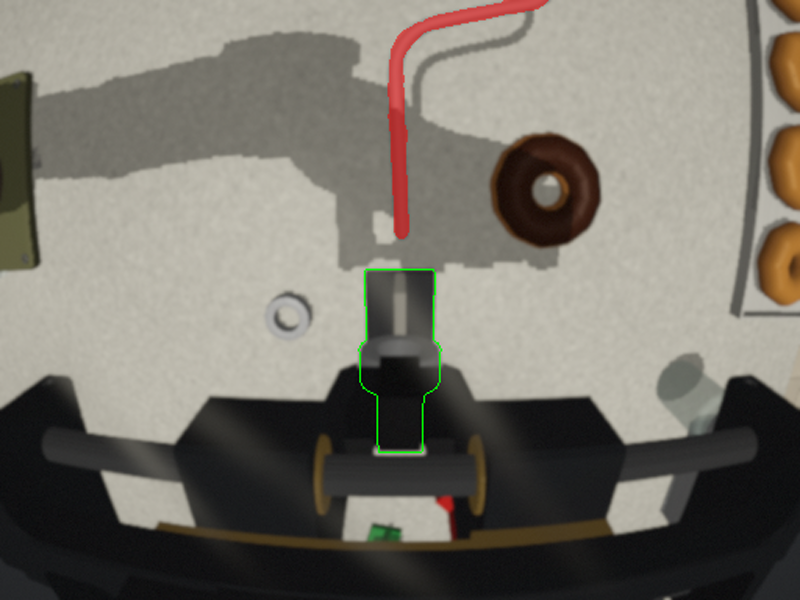

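The outline of the modelled carrier in hand matches the picture. The wire tip is at (402,236), straight ahead. I'll refit the rail jointly from both wrist views.

```bash
cat > t2.py <<'E'
from fit import *
import pickle
vv,uu=np.mgrid[0:384,0:512]
Ps=[];Os=[]
for cf,mf,lo,hi in [("c1.pkl","railw1.npy",62,285),("c3.pkl","railw3.npy",8,165)]:
    c=pickle.load(open(cf,"rb"));m=np.load(mf);P=wonz(c,uu,vv,.12)[...,:2];s=(vv>lo)&(vv<hi)
    Ps.append(P[s]);Os.append(m[s].astype(float))
def run(Ps,Os,p):
    P=np.vstack(Ps);o=np.hstack(Os)
    for rad,sig in [(.015,.002),(.012,.001),(.012,.001)]:
        k=near(p,P,rad); q=fit(P[k],o[k],p,sig); p=q.x
    print((p*[1e3,1e3,57.2958,1e3,57.2958,57.2958]).round(2),"rms",np.sqrt(2*q.cost/k.sum())); return p
p0=np.load("prail.npy")
run(Ps[:1],Os[:1],p0); p3=run(Ps[1:],Os[1:],p0); p=run(Ps,Os,p0); np.save("prail.npy",p)
print("tip world",p[:2])
E
python3 t2.py
```

```text
[470.73 -57.15  91.24  87.8   74.28  74.85] rms 0.20549817534346917
[472.11 -57.91  92.87  87.89  75.83 372.71] rms 0.18805057890669666
[471.64 -57.71  92.27  88.01  75.77  75.18] rms 0.1978080687292069
tip world [ 0.47163655 -0.05770527]
```

>>> play_rows --translation '[[-0.0098, 0.0012, 0], [0, 0, 0.022], [0, 0, 0.022], [0, 0, 0.022], [0, 0, 0.022], [0, 0, 0], [0, 0, 0]]' --delta_rot '[[0, 0, -1.3], [0, 0, 0], [0, 0, 0], [0, 0, 0], [0, 0, 0], [0, 0, 0], [0, 0, 0]]' --grip '[-1, -1, -1, -1, -1, -1, -1]'

```text
clock: 11.15
tool_pos: [0.4741, -0.1076, 0.1595]
eef_rot: [0.693, 0.721, 0.0, 0.0]
contact_force: [0.3, -1.2, -1.7]
opening: 0.158
finger_force: 25.0
```

```bash
cat > now.py <<'E'
from rail import *
s=r.get_state();p=np.load("prail.npy")
a=yaw(s);t=p[2];d=s["tool_pos"][:2]-p[:2]
print("pos",s["tool_pos"].round(4),"yaw",round(a,2),"t",round(s["clock"],2),"F",s["contact_force"].round(2),"M",s["moment"].round(2))
pa=path(p);i=np.argmin(np.hypot(*(pa[:,1:3]-s["tool_pos"][:2]).T));n=np.array([-np.sin(pa[i,3]),np.cos(pa[i,3])])
print("tip frame x,y mm",1e3*d@[np.cos(t),np.sin(t)],1e3*d@[-np.sin(t),np.cos(t)],"| s",pa[i,0],"lat(left) mm",1e3*(s["tool_pos"][:2]-pa[i,1:3])@n,"yaw err",a-np.degrees(pa[i,3]))
E
python3 now.py; python3 - <<'E'
from carr import *
import pickle
s=r.get_state();c=cal("wrist");im=r.snapshot("wrist");pickle.dump(c,open("c4.pkl","wb"))
m=r.silhouettes("wrist","rail");np.save("railw4.npy",m[0]["pixels"]);v,u=np.nonzero(m[0]["pixels"]);print(m[0]["confidence"],len(u),v.max())
p=np.load("prail.npy")
for d in (0.004,.02,.04,.06):
    P=np.array([*(p[:2]+d*np.array([np.cos(p[2]),np.sin(p[2])])),.12]);uv=wproj(c,P);row=int(round(uv[1]));uu=u[v==row]
    if len(uu): W=wonz(c,np.array(uu.mean()),np.array(float(row)),.12); print(d,uv.round(1),"mask u",uu.min(),uu.max(),"world diff mm",((W-P)*1e3).round(1))
v2=im.copy();v2[m[0]["pixels"]]=(v2[m[0]["pixels"]]*.5+[0,0,127]).astype(np.uint8)
a=np.radians(yaw(s));mr=render(c,[*s["tool_pos"][:2],a],z0=s["tool_pos"][2]-.097)
cn,_=cv2.findContours((mr>.5).astype(np.uint8),0,1);cv2.drawContours(v2,cn,-1,(0,255,0),1)
sc=r.snapshot("scene");uv=proj("scene",[*s["tool_pos"][:2],.12]).astype(int)
print(uv);sc=cv2.resize(sc[uv[1]-40:uv[1]+50,uv[0]-40:uv[0]+80],(400,300),interpolation=cv2.INTER_CUBIC)
b=np.zeros((600,800,3),np.uint8);b[:384,:512]=v2;b[300:,400:]=sc;cv2.imwrite("pics/w4.png",b)
E
```

```text
pos [ 0.4741 -0.1076  0.1595] yaw 92.25 t 11.15 F [ 0.27 -1.2  -1.72] M [-0.11 -0.01  0.02]
tip frame x,y mm -49.98844139015442 -0.4932510850523155 | s 0.0 lat(left) mm -0.4932510850523155 yaw err -0.0164700607504642
0.97 2271 160
0.004 [254.5 144.2] mask u 249 262 world diff mm [0.5 0.1 0. ]
0.02 [254.5 116. ] mask u 248 262 world diff mm [0.3 0.  0. ]
0.04 [254.5  80.6] mask u 247 262 world diff mm [ 0.  -0.2  0. ]
0.06 [254.5  45.9] mask u 248 260 world diff mm [-0.3 -0.1  0. ]
[229 152]
```

View pics/w4.png

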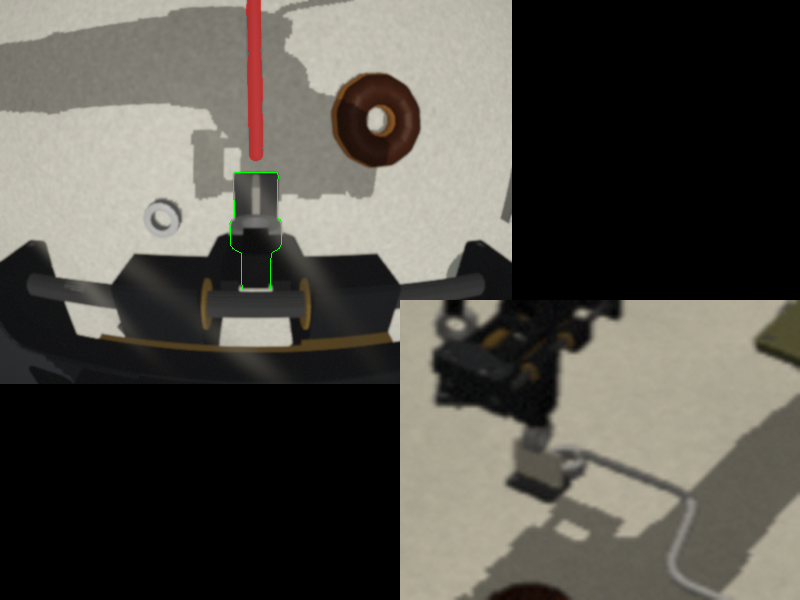

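>>> play_rows --translation '[[0.007, 0, 0], [0.007, 0, 0], [0.007, 0, 0], [0.007, 0, 0], [0.007, 0, 0], [0.006, 0, 0], [0.006, 0, 0], [0.006, 0, 0], [0.006, 0, 0], [0.006, 0, 0], [0, 0, 0]]' --delta_rot '[[0, 0, 0], [0, 0, 0], [0, 0, 0], [0, 0, 0], [0, 0, 0], [0, 0, 0], [0, 0, 0], [0, 0, 0], [0, 0, 0], [0, 0, 0], [0, 0, 0]]' --grip '[-1, -1, -1, -1, -1, -1, -1, -1, -1, -1, -1]'

```text
clock: 12.68
tool_pos: [0.4711, -0.0413, 0.1589]
eef_rot: [0.692, 0.721, 0.0, -0.0]
contact_force: [-0.5, 0.5, -1.8]
opening: 0.153
finger_force: 25.0
```

```bash
python3 now.py; python3 - <<'E'
from carr import *
import pickle
s=r.get_state();c=cal("wrist");im=r.snapshot("wrist");pickle.dump(c,open("c5.pkl","wb"))
m=r.silhouettes("wrist","rail");np.save("railw5.npy",m[0]["pixels"]);v,u=np.nonzero(m[0]["pixels"]);print(m[0]["confidence"],len(u),v.max())
v2=im.copy();v2[m[0]["pixels"]]=(v2[m[0]["pixels"]]*.5+[0,0,127]).astype(np.uint8)
from rail import path
P=path(np.load("prail.npy"));uv=wproj(c,np.c_[P[:,1:3],np.full(len(P),.12)])
cv2.polylines(v2,[uv.astype(np.int32)],False,(0,255,0),1)
sc=r.snapshot("scene");uv=proj("scene",[*s["tool_pos"][:2],.12]).astype(int)
sc=cv2.resize(sc[uv[1]-40:uv[1]+50,uv[0]-40:uv[0]+80],(400,300),interpolation=cv2.INTER_CUBIC)
b=np.zeros((600,800,3),np.uint8);b[:384,:512]=v2;b[300:,400:]=sc;cv2.imwrite("pics/w5.png",b)
E
```

```text
pos [ 0.4711 -0.0413  0.1589] yaw 92.35 t 12.68 F [-0.51  0.47 -1.76] M [-0.08  0.05  0.01]
tip frame x,y mm 16.406460516322916 -0.12118304903579802 | s 0.016000911157061874 lat(left) mm -0.12118304903574965 yaw err 0.0830901666872279
0.7 4731 226
```

View pics/w5.png

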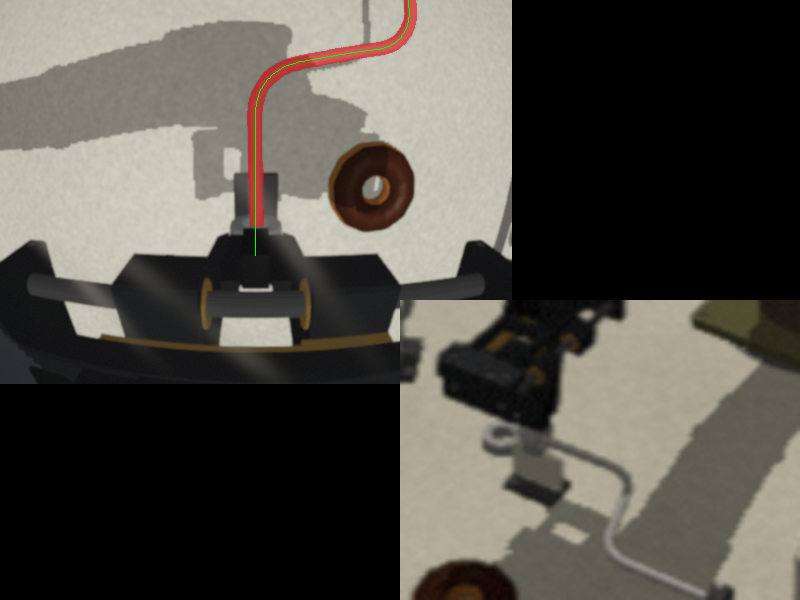

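The ring is on the wire with clean forces, and the fitted curve (green) lies on the rail. I'll refit the bends with this nearer view.

```bash
sed -i 's/("c3.pkl","railw3.npy",8,165)\]/("c3.pkl","railw3.npy",8,165),("c4.pkl","railw4.npy",5,165),("c5.pkl","railw5.npy",5,215)]/; s/^run(Ps\[:1\].*/p=run(Ps,Os,p0);np.save("prail.npy",p);run(Ps[3:],Os[3:],p0);run(Ps[1:],Os[1:],p0)/' t2.py; python3 t2.py; python3 now.py; python3 - <<'E'
from rail import *
p=np.load("prail.npy");L=p[3];print("bend1",L,L+.03*p[4],"bend2",L+.05+.03*p[4],L+.05+.03*(p[4]+p[5]),"ends yaw",np.degrees([p[2],p[2]-p[4],p[2]-p[4]+p[5]]))
E
```

```text
[471.65 -58.01  92.41  88.34  76.14  75.45] rms 0.19249555872497964
[471.18 -57.39  92.17  87.88  75.87  75.18] rms 0.1897562446855918
[471.76 -58.1   92.59  88.33  76.3   62.11] rms 0.1884812969147181
tip world [ 0.47164789 -0.05801449]
pos [ 0.4711 -0.0422  0.1589] yaw 92.27 t 12.82 F [ 0.86  0.5  -1.65] M [-0.02  0.04 -0.01]
tip frame x,y mm 15.833593657211045 -0.13194118652317277 | s 0.016062069262435585 lat(left) mm -0.13194118652337405 yaw err -0.14490442030174222
bend1 0.08834138094339572 0.12820711708249458 bend2 0.17820711708249456 0.21771245166583222 ends yaw [92.41411007 16.27616247 91.7257938 ]
```

>>> play_rows --translation '[[0.0068, 0, 0], [0.0068, 0, 0], [0.0068, 0, 0], [0.0068, 0, 0], [0.0068, 0, 0], [0.0068, 0, 0], [0.0068, 0, 0], [0.0068, 0, 0], [0.0068, 0, 0], [0.0068, 0, 0], [0, 0, 0]]' --delta_rot '[[0, 0, 0], [0, 0, 0], [0, 0, 0], [0, 0, 0], [0, 0, 0], [0, 0, 0], [0, 0, 0], [0, 0, 0], [0, 0, 0], [0, 0, 0], [0, 0, 0]]' --grip '[-1, -1, -1, -1, -1, -1, -1, -1, -1, -1, -1]'

```text
clock: 14.2
tool_pos: [0.4684, 0.0268, 0.1589]
eef_rot: [0.692, 0.722, 0.0, -0.0]
contact_force: [-0.2, 0.1, -2.9]
opening: 0.153
finger_force: 25.0
```

```bash
cat > look.py <<'E'
import sys
from carr import *
from fit import *
import pickle
n=sys.argv[1];lo,hi=int(sys.argv[2]),int(sys.argv[3])
s=r.get_state();c=cal("wrist");im=r.snapshot("wrist");pickle.dump(c,open(f"c{n}.pkl","wb"))
m=r.silhouettes("wrist","rail")[0];print(m["confidence"],m["pixels"].sum());m=m["pixels"];np.save(f"railw{n}.npy",m)
p=np.load("prail.npy");pa=path(p)
vv,uu=np.nonzero(m);k=(vv>lo)&(vv<hi);P=wonz(c,uu[k],vv[k],.12)[:,:2];d,i=cKDTree(pa[:,1:3]).query(P)
lat=(P[:,0]-pa[i,1])*-np.sin(pa[i,3])+(P[:,1]-pa[i,2])*np.cos(pa[i,3])
for a in np.arange(.0,.29,.01):
    q=(pa[i,0]>=a)&(pa[i,0]<a+.01)&(d<.009)
    if q.sum()>30: print("s",round(a+.005,3),"mask lat(left) mm",round(1e3*lat[q].mean(),2),"n",q.sum())
v2=im.copy();v2[m]=(v2[m]*.5+[0,0,127]).astype(np.uint8)
uv=wproj(c,np.c_[pa[:,1:3],np.full(len(pa),.12)]);cv2.polylines(v2,[uv.astype(np.int32)],False,(0,255,0),1);cv2.imwrite(f"pics/v{n}.png",v2)
E
python3 now.py; python3 look.py 6 5 200
```

```text
pos [0.4684 0.0268 0.1589] yaw 92.36 t 14.2 F [-0.18  0.13 -2.86] M [-0.05  0.07  0.01]
tip frame x,y mm 84.83466823859068 -0.27707810193212623 | s 0.08532974295668905 lat(left) mm -0.27707810193320376 yaw err -0.05368094608654417
0.64 5653
s 0.105 mask lat(left) mm 1.38 n 60
s 0.115 mask lat(left) mm -0.41 n 213
s 0.125 mask lat(left) mm -0.6 n 248
s 0.135 mask lat(left) mm -0.64 n 237
s 0.145 mask lat(left) mm -0.33 n 237
s 0.155 mask lat(left) mm -0.05 n 232
s 0.165 mask lat(left) mm -0.04 n 217
s 0.175 mask lat(left) mm 0.05 n 207
s 0.185 mask lat(left) mm 0.02 n 209
s 0.195 mask lat(left) mm -0.35 n 204
s 0.205 mask lat(left) mm -0.7 n 216
s 0.215 mask lat(left) mm -0.68 n 216
s 0.225 mask lat(left) mm -0.61 n 206
s 0.235 mask lat(left) mm -0.5 n 204
s 0.245 mask lat(left) mm -0.49 n 207
s 0.255 mask lat(left) mm -0.27 n 208
s 0.265 mask lat(left) mm -0.13 n 204
s 0.275 mask lat(left) mm -0.07 n 193
s 0.285 mask lat(left) mm 0.28 n 211
```

>>> play_rows --translation '[[0.0037, 0, 0], [0.00397, 0.00026, 0], [0.00397, 0.00026, 0], [0.00397, 0.00026, 0], [0.00397, 0.00026, 0], [0.00397, 0.00026, 0], [0, 0, 0]]' --delta_rot '[[0, 0, 0], [0, 0, 7.6], [0, 0, 7.6], [0, 0, 7.6], [0, 0, 7.6], [0, 0, 7.6], [0, 0, 0]]' --grip '[-1, -1, -1, -1, -1, -1, -1]'

```text
clock: 15.18
tool_pos: [0.474, 0.0488, 0.1588]
eef_rot: [0.889, 0.457, 0.0, 0.0]
contact_force: [-0.1, 0.2, -1.8]
opening: 0.158
finger_force: 25.0
```

```bash
python3 now.py
```

```text
pos [0.474  0.0488 0.1588] yaw 54.4 t 15.18 F [-0.15  0.25 -1.76] M [-0.04  0.11 -0.  ]
tip frame x,y mm 106.63686207320325 -6.813352819312332 | s 0.1087853481942157 lat(left) mm -0.4674988008069138 yaw err 1.0324637099867218
```

>>> play_rows --translation '[[0.0039, 0.00026, 0], [0.0039, 0.00026, 0], [0.0039, 0.00026, 0], [0.0039, 0.00026, 0], [0.0039, 0.00026, 0], [0.006, 0, 0], [0.006, 0, 0], [0, 0, 0]]' --delta_rot '[[0, 0, 7.6], [0, 0, 7.6], [0, 0, 7.6], [0, 0, 7.6], [0, 0, 7.6], [0, 0, 0], [0, 0, 0], [0, 0, 0]]' --grip '[-1, -1, -1, -1, -1, -1, -1, -1]'

```text
clock: 16.18
tool_pos: [0.5016, 0.063, 0.1589]
eef_rot: [0.99, 0.143, 0.0, -0.0]
contact_force: [0.0, 0.2, -1.6]
opening: 0.157
finger_force: 25.0
```

```bash
python3 now.py;  python3 look.py 7 5 215
```

```text
pos [0.5016 0.063  0.1589] yaw 16.41 t 16.18 F [ 0.02  0.24 -1.61] M [-0.03  0.19 -0.02]
tip frame x,y mm 119.6748893437855 -35.04656394646645 | s 0.1402071170824947 lat(left) mm -0.7892532813972553 yaw err 0.13447439863951516
0.7 6222
```

```bash
python3 - <<'E'
from fit import *
import pickle
c=pickle.load(open("c7.pkl","rb"));m=np.load("railw7.npy");pa=path(np.load("prail.npy"))
uv=wproj(c,np.c_[pa[:,1:3],np.full(len(pa),.12)])
for i in range(0,len(pa),20): print(round(pa[i,0],3),uv[i].round())
n,l,st,ce=cv2.connectedComponentsWithStats(m.astype(np.uint8));print(st[1:].tolist())
E
```

```text
0.0 [395. 304.]
0.02 [373. 302.]
0.04 [350. 299.]
0.06 [325. 295.]
0.08 [298. 290.]
0.101 [271. 282.]
0.121 [254. 261.]
0.141 [253. 232.]
0.161 [253. 201.]
0.181 [253. 168.]
0.202 [238. 137.]
0.222 [206. 122.]
0.242 [173. 114.]
0.262 [141. 107.]
0.282 [112. 102.]
0.302 [85. 97.]
0.322 [61. 93.]
0.342 [40. 90.]
[[333, 86, 90, 97, 6222]]
```

```bash
python3 - <<'E'
t=open("look.py").read()
t=t.replace('m=r.silhouettes("wrist","rail")[0];','ms=r.silhouettes("wrist","rail")+r.silhouettes("wrist","stop");pa=path(np.load("prail.npy"));uv=wproj(c,np.c_[pa[:,1:3],np.full(len(pa),.12)]).round().astype(int);uv=uv[(uv>0).all(1)&(uv[:,0]<512)&(uv[:,1]<384)];ov=[d["pixels"][uv[:,1],uv[:,0]].sum() for d in ms];print(ov,[d["confidence"] for d in ms]);m=ms[int(np.argmax(ov))];')
open("look.py","w").write(t)
E
python3 look.py 7 5 215
```

```text
[np.int64(207), np.int64(22)] [0.89, 0.56]
0.89 7806
s 0.155 mask lat(left) mm -0.49 n 160
s 0.165 mask lat(left) mm -0.01 n 252
s 0.175 mask lat(left) mm 0.51 n 252
s 0.185 mask lat(left) mm 0.49 n 251
s 0.195 mask lat(left) mm 0.21 n 270
s 0.205 mask lat(left) mm -0.0 n 259
s 0.215 mask lat(left) mm -0.18 n 251
s 0.225 mask lat(left) mm 0.24 n 230
s 0.235 mask lat(left) mm 0.11 n 232
s 0.245 mask lat(left) mm -0.06 n 234
s 0.255 mask lat(left) mm -0.03 n 225
s 0.265 mask lat(left) mm -0.58 n 254
s 0.275 mask lat(left) mm -0.17 n 437
s 0.285 mask lat(left) mm -0.04 n 415
```

>>> play_rows --translation '[[0.0063, -0.00015, 0], [0.0063, -0.00015, 0], [0.0063, -0.00015, 0], [0.0063, -0.00015, 0], [0.0063, -0.00015, 0], [0.0063, -0.00015, 0], [0.00394, -0.00026, 0], [0.00394, -0.00026, 0], [0.00394, -0.00026, 0], [0.00394, -0.00026, 0], [0.00394, -0.00026, 0], [0, 0, 0]]' --delta_rot '[[0, 0, 0], [0, 0, 0], [0, 0, 0], [0, 0, 0], [0, 0, 0], [0, 0, 0], [0, 0, -7.5], [0, 0, -7.5], [0, 0, -7.5], [0, 0, -7.5], [0, 0, -7.5], [0, 0, 0]]' --grip '[-1, -1, -1, -1, -1, -1, -1, -1, -1, -1, -1, -1]'

```text
clock: 17.92
tool_pos: [0.5532, 0.0857, 0.1589]
eef_rot: [0.892, 0.452, 0.0, -0.0]
contact_force: [0.1, 0.5, -2.0]
opening: 0.159
finger_force: 25.0
```

```bash
python3 now.py
```

```text
pos [0.5532 0.0857 0.1589] yaw 53.73 t 17.93 F [ 0.1   0.5  -1.99] M [-0.01  0.06  0.  ]
tip frame x,y mm 140.1442258761649 -87.58073054396006 | s 0.1984662630226677 lat(left) mm 0.2078302939710771 yaw err -1.2407050551513166
```

>>> play_rows --translation '[[0.0039, -0.00026, 0], [0.0039, -0.00026, 0], [0.0039, -0.00026, 0], [0.0039, -0.00026, 0], [0.0039, -0.00026, 0], [0.006, 0, 0], [0, 0, 0]]' --delta_rot '[[0, 0, -7.6], [0, 0, -7.6], [0, 0, -7.6], [0, 0, -7.6], [0, 0, -7.6], [0, 0, 0], [0, 0, 0]]' --grip '[-1, -1, -1, -1, -1, -1, -1]'

```text
clock: 18.8
tool_pos: [0.5583, 0.1105, 0.1588]
eef_rot: [0.697, 0.717, -0.0, -0.0]
contact_force: [-0.2, 0.9, -2.3]
opening: 0.157
finger_force: 25.0
```

```bash
python3 now.py;  python3 look.py 8 5 215; python3 - <<'E'
from fit import *
import pickle
c=cal("wrist");ms=r.silhouettes("wrist","stop");pa=path(np.load("prail.npy"))
for d in ms:
    A=np.argwhere(d["pixels"])[:,::-1].T.astype(float)
    for z in (.12,.135):
        Q=wonz(c,*A,z)[:,:2];dd,i=cKDTree(pa[:,1:3]).query(Q);k=dd<.004
        if k.sum(): print(round(d["confidence"],2),A.mean(1).round(),z,np.percentile(pa[i[k],0],[1,50,99]).round(4))
E
```

```text
pos [0.5583 0.1105 0.1588] yaw 91.66 t 18.8 F [-0.17  0.94 -2.35] M [-0.05  0.08  0.06]
tip frame x,y mm 164.72887936932358 -93.64095839101161 | s 0.22471245166583204 lat(left) mm 0.6059355646234105 yaw err -0.06772954897301986
[np.int64(124), np.int64(16), np.int64(0)] [0.9, 0.96, 0.41]
0.9 8540
s 0.235 mask lat(left) mm -0.02 n 84
s 0.245 mask lat(left) mm -0.02 n 238
s 0.255 mask lat(left) mm 0.21 n 227
s 0.265 mask lat(left) mm 0.47 n 242
s 0.275 mask lat(left) mm 0.53 n 252
s 0.285 mask lat(left) mm 0.67 n 247
0.96 [255. 109.] 0.12 [0.2897 0.2977 0.3047]
0.96 [255. 109.] 0.135 [0.2907 0.2977 0.3037]
```

>>> play_rows --translation '[[0.006, 0, 0], [0.006, 0, 0], [0.006, 0, 0], [0.006, 0, 0], [0.006, 0, 0], [0.006, 0, 0], [0.006, 0, 0], [0.005, 0, 0], [0.004, 0, 0], [0, 0, 0], [0, 0, 0]]' --delta_rot '[[0, 0, 0], [0, 0, 0], [0, 0, 0], [0, 0, 0], [0, 0, 0], [0, 0, 0], [0, 0, 0], [0, 0, 0], [0, 0, 0], [0, 0, 0], [0, 0, 0]]' --grip '[-1, -1, -1, -1, -1, -1, -1, -1, -1, -1, -1]'

```text
clock: 20.38
tool_pos: [0.5566, 0.1608, 0.1585]
eef_rot: [0.696, 0.718, -0.0, -0.0]
contact_force: [0.6, -1.5, -7.2]
opening: 0.154
finger_force: 25.0
```

```bash
python3 now.py
```

```text
pos [0.5566 0.1608 0.1585] yaw 91.79 t 20.38 F [ 0.59 -1.47 -7.24] M [-0.58 -0.24 -0.02]
tip frame x,y mm 215.0148784073302 -94.14012982661296 | s 0.2747124516658321 lat(left) mm 0.7108906945864316 yaw err 0.06816128510295982
```

>>> play_rows --translation '[[0, 0, 0]]' --delta_rot '[[0, 0, 0]]' --grip '[-1]'

```text
clock: 20.5
tool_pos: [0.5566, 0.1608, 0.1585]
eef_rot: [0.696, 0.718, -0.0, -0.0]
contact_force: [1.0, -2.3, -7.1]
opening: 0.155
finger_force: 25.0
```

```bash
python3 now.py; python3 - <<'E'
from carr import *
s=r.get_state();c=cal("wrist");im=r.snapshot("wrist")
a=np.radians(yaw(s));mr=render(c,[*s["tool_pos"][:2],a],z0=s["tool_pos"][2]-.097)
v=im.copy();cn,_=cv2.findContours((mr>.5).astype(np.uint8),0,1);cv2.drawContours(v,cn,-1,(0,255,0),1)
sc=r.snapshot("scene");uv=proj("scene",[*s["tool_pos"][:2],.12]).astype(int)
sc=cv2.resize(sc[uv[1]-50:uv[1]+55,uv[0]-60:uv[0]+80],(400,300),interpolation=cv2.INTER_CUBIC)
t=cv2.resize(v[60:300,120:440],(800,600),interpolation=cv2.INTER_CUBIC);t[300:,400:]=sc;cv2.imwrite("pics/w9.png",t)
E
```

```text
pos [0.5566 0.1608 0.1585] yaw 91.79 t 20.5 F [ 1.04 -2.29 -7.14] M [-0.6  -0.2  -0.01]
tip frame x,y mm 215.03932096286945 -94.08863915514206 | s 0.2747124516658321 lat(left) mm 0.7626712812703045 yaw err 0.06914166237667985
```

View pics/w9.png

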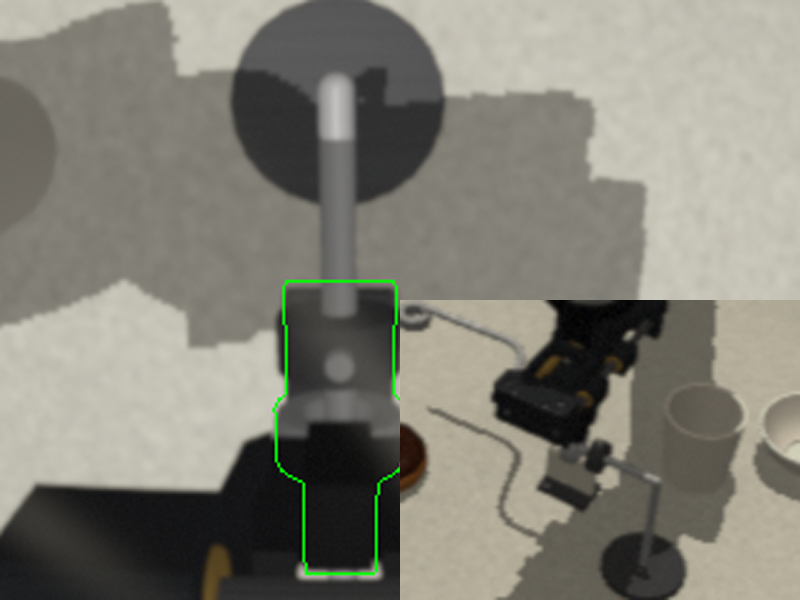

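The ring is just short of the stop collar. The extra downward 5 N fits the carrier's plate top (14 mm below the bore centre) grazing the underside of the 30 mm collar, so I'll lower by about 2.7 mm.

>>> play_rows --translation '[[0, 0, 0.0014], [0, 0, 0.0013], [0, 0, 0], [0, 0, 0]]' --delta_rot '[[0, 0, 0], [0, 0, 0], [0, 0, 0], [0, 0, 0]]' --grip '[-1, -1, -1, -1]'

```text
clock: 21.1
tool_pos: [0.557, 0.1612, 0.1565]
eef_rot: [0.696, 0.718, 0.0, -0.0]
contact_force: [0.1, 0.4, -1.3]
opening: 0.156
finger_force: 25.0
```

```bash
python3 now.py
```

```text
pos [0.557  0.1612 0.1565] yaw 91.81 t 21.1 F [ 0.07  0.44 -1.3 ] M [-0.04  0.05  0.01]
tip frame x,y mm 215.41369223748703 -94.47669469512232 | s 0.2747124516658321 lat(left) mm 0.3791411014647577 yaw err 0.07953059485578251
```

>>> play_rows --translation '[[0.002, 0, 0.0002], [0.002, 0, 0], [0.002, 0, 0], [0, 0, 0], [0, 0, 0]]' --delta_rot '[[0, 0, 0], [0, 0, 0], [0, 0, 0], [0, 0, 0], [0, 0, 0]]' --grip '[-1, -1, -1, -1, -1]'

```text
clock: 21.72
tool_pos: [0.5567, 0.1668, 0.156]
eef_rot: [0.696, 0.718, 0.0, 0.0]
contact_force: [-0.5, 0.5, -1.6]
opening: 0.159
finger_force: 25.0
```

```bash
python3 now.py
```

```text
pos [0.5567 0.1668 0.156 ] yaw 91.79 t 21.73 F [-0.52  0.54 -1.63] M [-0.08  0.01  0.01]
tip frame x,y mm 221.03943807507002 -94.40743569144918 | s 0.2807124516658321 lat(left) mm 0.5159777335276269 yaw err 0.06504062824986079
```

>>> play_rows --translation '[[0.001, 0, 0], [0.001, 0, 0], [0, 0, 0], [0, 0, 0]]' --delta_rot '[[0, 0, 0], [0, 0, 0], [0, 0, 0], [0, 0, 0]]' --grip '[-1, -1, -1, -1]'

```text
clock: 22.22
tool_pos: [0.5566, 0.168, 0.156]
eef_rot: [0.696, 0.718, -0.0, 0.0]
contact_force: [-0.6, -2.6, -1.2]
opening: 0.16
finger_force: 25.0
```

```bash
python3 now.py
```

```text
pos [0.5566 0.168  0.156 ] yaw 91.75 t 22.23 F [-0.59 -2.62 -1.19] M [-0.74  0.04  0.01]
tip frame x,y mm 222.1906598752001 -94.39404478161984 | s 0.2817124516658321 lat(left) mm 0.543197415337252 yaw err 0.02567626147674673
```

>>> play_rows --translation '[[0.001, 0, 0], [0, 0, 0], [0, 0, 0]]' --delta_rot '[[0, 0, 0], [0, 0, 0], [0, 0, 0]]' --grip '[-1, -1, -1]'

```text
clock: 22.6
tool_pos: [0.5566, 0.1681, 0.156]
eef_rot: [0.696, 0.718, -0.001, 0.001]
contact_force: [0.3, -5.5, -0.8]
opening: 0.156
finger_force: 25.0
```

```bash
python3 now.py
```

```text
pos [0.5566 0.1681 0.156 ] yaw 91.71 t 22.6 F [ 0.26 -5.46 -0.77] M [-1.27  0.02 -0.01]
tip frame x,y mm 222.30949865732643 -94.39338957676912 | s 0.2817124516658321 lat(left) mm 0.5452801946339488 yaw err -0.012127859364767346
```

>>> play_rows --translation '[[-0.0015, 0, 0], [0, 0, 0.0005], [0, 0, 0], [0, 0, 0], [0, 0, 0], [0, 0, 0], [0, 0, 0]]' --delta_rot '[[0, 0, 0], [0, 0, 0], [0, 0, 0], [0, 0, 0], [0, 0, 0], [0, 0, 0], [0, 0, 0]]' --grip '[-1, -1, -1, 0, 0, 0, 0]'

```text
clock: 23.48
tool_pos: [0.5566, 0.1688, 0.1556]
eef_rot: [0.696, 0.718, 0.0, -0.0]
contact_force: [-0.0, -0.6, -0.5]
opening: 0.498
finger_force: 0.0
```

```bash
python3 now.py
```

```text
pos [0.5566 0.1688 0.1556] yaw 91.81 t 23.48 F [-0.04 -0.56 -0.48] M [-0.09  0.01 -0.05]
tip frame x,y mm 223.00105392176326 -94.4338668210784 | s 0.2827124516658321 lat(left) mm 0.5131135910958967 yaw err 0.08759266600571891
```

Released; now retreat straight up and check.

>>> play_rows --translation '[[0, 0, -0.01], [0, 0, -0.02], [0, 0, -0.03], [0, 0, -0.03], [0, 0, -0.03], [0, 0, 0], [0, 0, 0], [0, 0, 0]]' --delta_rot '[[0, 0, 0], [0, 0, 0], [0, 0, 0], [0, 0, 0], [0, 0, 0], [0, 0, 0], [0, 0, 0], [0, 0, 0]]' --grip '[0, 0, 0, 0, 0, 0, 0, 0]'

```text
clock: 24.48
tool_pos: [0.5559, 0.1682, 0.2745]
eef_rot: [0.696, 0.718, -0.001, -0.001]
contact_force: [-0.2, -0.6, 0.1]
opening: 0.5
finger_force: 0.0
```

```bash
python3 - <<'E'
from carr import *
s=r.get_state();c=cal("wrist");im=r.snapshot("wrist");print(s["tool_pos"],s["clock"],s["contact_force"].round(2))
v=im.copy();P=[.5566,.1682];mr=render(c,[*P,np.radians(91.7)],z0=.115-.058)
cn,_=cv2.findContours((mr>.5).astype(np.uint8),0,1);cv2.drawContours(v,cn,-1,(0,255,0),1)
sc=r.snapshot("scene");uv=proj("scene",[*P,.12]).astype(int)
sc=cv2.resize(sc[uv[1]-50:uv[1]+55,uv[0]-60:uv[0]+80],(400,300),interpolation=cv2.INTER_CUBIC)
t=cv2.resize(v[80:320,120:440],(800,600),interpolation=cv2.INTER_CUBIC);t[300:,400:]=sc;cv2.imwrite("pics/w10.png",t)
E
```

```text
[0.55588966 0.16820947 0.27451562] 24.475 [-0.2  -0.63  0.1 ]
```

View pics/w10.png

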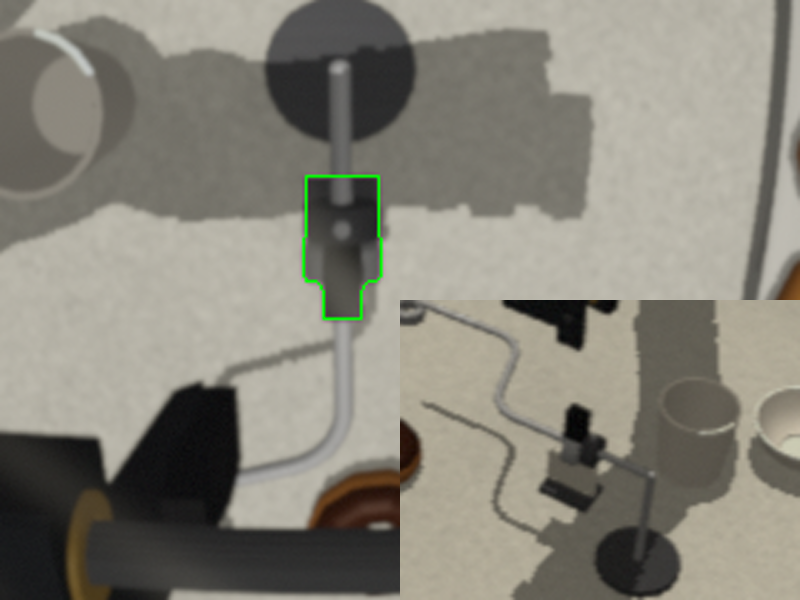

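The carrier hangs upright with its ring against the stop, matching the predicted outline (ring at about (342,260)), and the fingers are clear.

```bash
python3 -c "
from plant import r
print(r.finish_job())"
```

```text
the job is handed in; nothing more can be done
None
```

The job is handed in: the small grey carrier went round both bends, was pressed home with about 6 N and let go, and hangs upright against the stop. It brushed the stop collar at about 5 N on the way in. I saw nothing else on the counter disturbed, and the hand-in gave no verdict.

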